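Hold a drawer front for screwing

TASK

Pick up the loose drawer front by its bar pull, lay it flat on the upward-facing end of the drawer box in the jig, lined up with the box, and slide it against the sprung stop until it is flush with the box all round, which takes a steady push of about 10 N. Finish while still holding it there by the pull, pressed against the stop, so that a colleague can drive the screws; leave the other things on the bench alone.

Things in the scene. Friction and masses are not known exactly. Their poses are not given: they have to be found in the camera images.
- front_center (a point): Loose drawer front, dark wood with a somewhat lighter pull, 0.22 kg: a panel 100 mm (x) by 160 mm (y) by 16 mm thick, lying face up, with a solid wooden bar pull standing on the middle of its face, 18 mm wide (x), 90 mm long (y) and 34 mm high, so 50 mm high in all. This point is at its middle, 25 mm above the underside (9 mm above the panel's face, inside the pull). The panel's z axis is up; it may be turned half round, as it is symmetric.
- front: The same drawer front; origin at the centre of its underside, same axes.
- box_top (a point): Centre of the flat top of the drawer box, a brown wooden box 100 mm (x) by 160 mm (y), the same outline as the drawer front, standing on end and fixed to the baseboard of the jig; its top is 128 mm above the bench. z is up and y points to the sprung stop. The jig stays where it is. Beyond the +y edge of the box stands the wooden stop post, 60 mm wide (x), 112 to 142 mm in y from this point, its top 22 mm above the box's top; the pad of the stop comes out of it.
- stop_pad: Sprung pad of the stop, rubber face on steel, 50 mm wide (x), 14 mm deep (y), 12 mm high, reaching from 3 to 15 mm above the box's top. Origin at the centre of its face, which looks to -y of the box. At rest the face is 70 mm in +y from box_top, so it stands 10 mm inside the box's edge; it slides in +y by up to 20 mm against a spring of 1 N per mm without preload (10 mm in = 10 N = face level with the box's edge) and springs back.
- screwdriver: Screwdriver lying on the bench beyond the work; leave it alone.
- tin: Can, 66 mm across and 85 mm high, standing on the bench beyond the work; leave it alone.
- tape: Cardboard tape ring, 90 mm across and 24 mm high, lying on the bench beyond the work; leave it alone.
- offcut: Wooden offcut, 60 by 90 by 30 mm, lying on the bench beyond the work; leave it alone.
There are look-alikes about, which are no part of the job. There is more than one size of the front; the job needs the smallest.

How it is judged (in metres and radians):
On the way:
1. the drawer front lies flat on the drawer box, square to it (z of front in the frame of box_top between -0.003 and 0.004 m and horizontal distance between front and box_top below 0.06 m and angle between the y axis of front and the y axis of box_top, either way round below 0.15 rad), for 0.1 s.
At the end, for the whole second after the job is handed in: Through the last second the robot's fingers still hold the drawer front, which lies still and flat on the drawer box (underside within 3 mm of its top, tilt under 0.05 rad), flush with it (within 5 mm sideways, 6.5 mm along the push, 0.07 rad in yaw), and presses on the sprung pad with 5 to 15 N (contact force between front and stop_pad between 5 and 15 N and x of front in the frame of box_top between -0.005 and 0.005 m and y of front in the frame of box_top between -0.0065 and 0.0065 m and z of front in the frame of box_top between -0.003 and 0.003 m and angle between the y axis of front and the y axis of box_top, either way round below 0.07 rad and angle between front's own z axis and vertical below 0.05 rad and contact force between the fingers and front above 1 N and linear speed of front below 0.02 m/s); the arm keeps its last pose, push and grip.
It fails at once if a bystander is moved by more than 30 mm (distance of any of screwdriver, tin, tape, offcut from where it was at the start of the episode above 0.03 m).
It also fails if it takes over 51 s, if anything falls off the work surface, if the arm or the gripper's body presses on something with over 40 N, if the wrist force passes 120 N, or if a joint passes its speed limit or range.

ROBOT

A 6-joint arm with a two-finger parallel gripper is mounted at the origin on the work surface. World frame = base frame: x ahead of the robot, y to its left, z up, the work surface at z = 0. Lengths are in mm, angles in degrees, forces in N, time in s.
With the tool pointing down it reaches from about 300 to 850 mm from the base axis. Payload 4.2 kg.
Tool frame: the origin (TCP) lies between the finger pads; the fingertips stand 22 mm ahead of it and the grasp point (between the pads) lies 3 mm ahead of it; z points along the fingers, y is the direction in which the jaws open and shut (so a half turn about z gives the same grasp; the last joint's range is limited). The gripper opens to 91 mm and grips with 3 to 60 N. Pads are 32 mm wide; open, the fingers measure 118 mm over their backs; the gripper's body (76 mm by 178 mm) begins 60 mm behind the grasp point.
Start: joints at [75.057, 18.312, 89.639, -0, 72.044, -1.146], TCP at [137.127, 558.424, 235.976] pointing down, gripper open.
Joint ranges: [-177.97, 177.97], [-48.28, 115.42], [12.27, 149.76], [-77.06, 257.06], [2.81, 150.46], [-146.56, 146.56]. Speed limits (degrees/s): [147.25, 147.25, 180, 180, 180, 180].

INTERFACE

Orientations are given as [roll, pitch, yaw] about the fixed x, y, z axes, in that order (R = Rz(yaw) Ry(pitch) Rx(roll)).
In Python, from workcell import telemetry, cams, env gives the robot as it stands.
- The arm moves only by the shell command python3 -m inch 'ROWS' [FORCE]. ROWS is JSON, a list of rows, each an object of numbers: "x", "y", "z": the shift along the tool's x, y, z in cm; "yaw": the turn about the tool's z in units of 5 degrees (1.0 is 5 degrees); "gripper": the gripper's target within -1 to 1 (fully open at 1, half-way at 0, shut at -1). A call has 1 to 12 rows; each row shifts and turns the commanded pose from where the row before left it, along the tool's axes as they then stand; what a row does not reach is not made up. A row lasts 1/12 s, in which the tool goes at most 41.7 mm and 7.16 degrees, less where a joint would pass 70% of its speed; a pose out of reach is approached as far as the arm can. A call is refused whole if a number of a shift passes 4.17 or a number of a turn 1, either way. A call with a gripper value outside its range is refused whole. The fingers move at their own pace and stop on an object; FORCE is the grip in N (left out, the last holds). Time passes only in rows, so rows that do not move let the fingers close. It gives the time, the measured TCP pose, the force and the opening at its end, in the units of the state.
- telemetry.state(): the state, without advancing time (a new reading comes with each control period).
- cams.grab_frame(name): name is "scene" or "top" or "wrist"; returns a dict with "pixels" (420x560x3 uint8, red, green, blue), "mtx" (3x3 intrinsics, pixels), "rvec" (rotation vector, rad) and "tvec" (3), from world to camera coordinates, as OpenCV has them. Camera axes: x right, y down, z forward; pixel columns grow to the right and rows downward; lengths in mm; the calibration is good to about 2 mm. The wrist camera is an equidistant fisheye: a pixel r from the principal point sees the ray r / f radians off the axis. A picture is of the moment at which its call begins. There is no depth.
- env.job_done(): hands the job in, once; it reports no verdict.
The state is a dict: "time_s": time; "qpos": joint angles; "qvel": joint speeds; "effort": joint torques, N m; "ee_pos": TCP position; "ee_rot": TCP orientation; "force": force on the tool from outside, world axes, zero at the start; "torque": the same for the moment, N m; "gripper_width": finger opening in mm.
Only numpy, scipy, OpenCV 4.12 (cv2) and the standard library are available. Lean on these libraries where they do the work, as an engineer would, in place of code of your own. Each camera call takes 0.05 s, during which the arm holds its last target. There are 200 camera calls.

## Working session

There is one attempt and no reset: what is moved stays moved. The work goes in short steps, Python scripts to look and compute and a shell command to move; the robot and the scene stay as the last step left them, time stands still between calls to the robot, and variables do not carry over. Pictures are saved under pics/ and viewed, about 8 in all and at most 12, crops included, and the job is handed in when it is done.

```bash
ls; mkdir -p pics
python3 - <<'E'
from workcell import telemetry,cams
import cv2,numpy as np
s=telemetry.state();print(s)
for n in ["scene","top","wrist"]:
    f=cams.grab_frame(n);cv2.imwrite(f"pics/{n}0.png",f["pixels"][:,:,::-1]);np.savez(f"pics/{n}0.npz",**f)
    print(n,f["mtx"].tolist(),f["rvec"],f["tvec"])
E
```

```text
pics
{'time_s': 0.0, 'qpos': array([ 7.50578647e+01,  1.83511923e+01,  8.97059193e+01, -2.24750647e-04,
        7.20417082e+01, -1.14559666e+00]), 'qvel': array([ 0.02438385,  0.00868532,  0.02946759,  0.12970283,  0.06679162,
       -0.03336408]), 'effort': array([ 6.91601745e-04, -4.12472177e+01, -2.31967521e+01,  7.29077635e-02,
        4.57148720e-02, -1.41799742e-04]), 'ee_pos': array([137.00361142, 557.97395757, 235.12802552]), 'ee_rot': array([-1.79901196e+02, -1.76207462e-03,  1.66203529e+02]), 'force': array([-0.04156698,  0.09289557,  0.5694108 ]), 'torque': array([ 0.01536251,  0.00649728, -0.06084008]), 'gripper_width': 91.19128212370589}
scene [[409.17843184390443, 0.0, 286.87578678350644], [0.0, 409.17843184390443, 204.6671841216185], [0.0, 0.0, 1.0]] [ 2.09460289  1.23123877 -0.49104361] [-180.64052161 -227.85936392 1542.16874641]
top [[456.27881100640053, 0.0, 279.3837591894821], [0.0, 456.27881100640053, 209.78449554677488], [0.0, 0.0, 1.0]] [ 2.18754568 -2.12863577  0.11362425] [ -62.00923822  479.79639402 1290.60960006]
wrist [[325.19226210127806, 0.0, 276.3012785519756], [0.0, 325.19226210127806, 212.10060906232502], [0.0, 0.0, 1.0]] [-2.31945874 -1.81807108 -0.21439105] [-574.885705    -26.14908358  389.65625829]
```

View pics/top0.png

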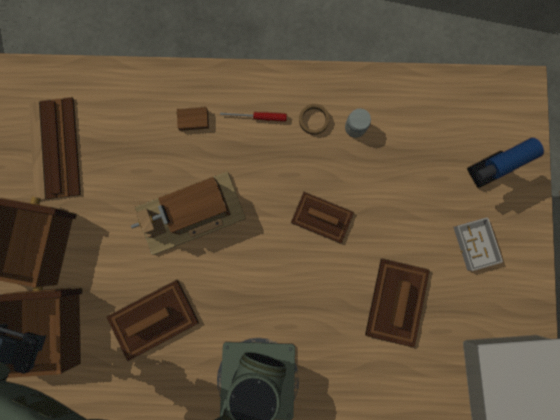

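View pics/scene0.png

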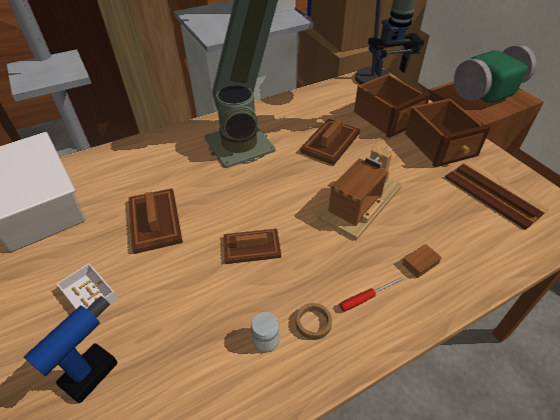

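The top view shows three fronts. The smallest is at about (323,217), the box in the jig at about (195,206), and its stop to the left at about (150,218). Next I measure the front and the box by mask.

```bash
cat > h.py <<'E'
import numpy as np,cv2
def load(p): return dict(np.load(p))
def rays(f,px,fish=False):
    px=np.atleast_2d(np.array(px,float));K=f["mtx"]
    a=(px-K[:2,2])/K[0,0]
    if fish:
        r=np.linalg.norm(a,axis=1,keepdims=True);d=np.hstack([a/np.maximum(r,1e-9)*np.sin(r),np.cos(r)])
    else: d=np.hstack([a,np.ones((len(a),1))])
    R=cv2.Rodrigues(f["rvec"])[0];return -R.T@f["tvec"].ravel(),d@R
def plane(f,px,z,fish=False):
    o,d=rays(f,px,fish);return (o+d*((z-o[2])/d[:,2:]))[:,:2]
def blob(mask,seed):
    n,l,st,c=cv2.connectedComponentsWithStats(mask.astype(np.uint8),connectivity=4)
    ys,xs=np.nonzero(l);i=np.argmin((xs-seed[0])**2+(ys-seed[1])**2);k=l[ys[i],xs[i]]
    cs,_=cv2.findContours((l==k).astype(np.uint8),cv2.RETR_EXTERNAL,cv2.CHAIN_APPROX_NONE)
    return max(cs,key=cv2.contourArea)[:,0,:]
def rect(f,cnt,z,fish=False):
    p=plane(f,cnt,z,fish);c,(w,h),a=cv2.minAreaRect(p.astype(np.float32))
    if w>h: w,h,a=h,w,a-90
    return np.round(c,1),round(w,1),round(h,1),round((a+90+90)%180-90,1)  # long side's direction, deg from world x
E
python3 - <<'E'
from h import *
f=load("pics/top0.npz");im=f["pixels"].astype(int)
v=im.max(2);b=im[:,:,2]
hsv=cv2.cvtColor(f["pixels"],cv2.COLOR_RGB2HSV)
for p in [(323,217),(305,203),(300,240),(330,232),(195,206),(180,190),(220,235),(235,200)]: print(p,f["pixels"][p[1],p[0]],hsv[p[1],p[0]])
for t in (80,100,115,130):
    m=(im[:,:,0]<t)
    print(t,rect(f,blob(m,(305,203)),16))
for t in (100,115,130):
    print(t,rect(f,blob((im[:,:,0]<t),(195,206)),128))
t=f["pixels"][150:270,120:370,::-1]; cv2.imwrite("pics/c1.png",cv2.resize(t,None,fx=3.2,fy=3.2,interpolation=cv2.INTER_CUBIC))
w=cv2.imread("pics/wrist0.png")
E
```

```text
(323, 217) [91 63 40] [ 14 143  91]
(305, 203) [51 33 21] [ 12 150  51]
(300, 240) [122 100  69] [ 18 111 122]
(330, 232) [52 38 25] [ 14 132  52]
(195, 206) [87 58 34] [ 14 155  87]
(180, 190) [92 65 44] [ 13 133  92]
(220, 235) [81 66 47] [ 17 107  81]
(235, 200) [75 66 48] [20 92 75]
80 (array([ 462.5, -176.9]), 100.7, 168.2, 69.0)
100 (array([ 462.8, -178. ]), 105.2, 172.7, 68.8)
115 (array([ 455.6, -246.8]), 143.8, 447.2, 77.9)
130 (array([513. , -41.3]), 1237.6, 1719.3, -88.7)
100 (array([438.6, 161.8]), 192.7, 295.4, -66.8)
115 (array([444.5, 150.9]), 203.4, 370.4, -70.8)
130 (array([497.6, -43.1]), 1132.6, 1573.4, -88.7)
```

View pics/c1.png

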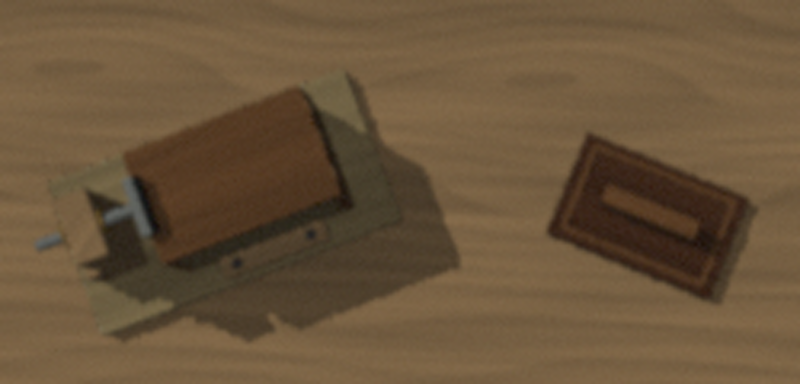

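The crop gives these corners:

- **Box top:** (125,152), (300,87), (343,202) and (168,264), with the stop pad on its left end.
- **Front:** a shadow lies on its right edge, so its pull is the best reference for the centre.

Run:
```python
from h import *
f=load("pics/top0.npz")
o=lambda L:[(120+(x+.5)/3.2-.5,150+(y+.5)/3.2-.5) for x,y in L]
def q(L,z):
    p=plane(f,o(L),z);m=p.mean(0);e=p-np.roll(p,1,0)
    print(np.round(m,1),np.round(np.hypot(*e.T),1),np.round(np.degrees(np.arctan2(e[:,1],e[:,0])),1))
q([(125,152),(300,87),(343,202),(168,264)],128)
q([(588,133),(748,200),(715,302),(548,235)],16)
q([(607,183),(699,219),(694,240),(602,204)],50)
q([(128,178),(155,234)],140)
hsv=cv2.cvtColor(f["pixels"],cv2.COLOR_RGB2HSV)
for s in (130,140,150):
    m=(hsv[:,:,1]>s)&(hsv[:,:,2]<115);m=cv2.morphologyEx(m.astype(np.uint8),cv2.MORPH_OPEN,np.ones((3,3)))
    print(s,rect(f,blob(m,(195,206)),128))
```

```text
[477.4 181.8] [101.5 155.8 104.3 153.6] [  23.9  -67.7 -157.3  111.2]
[ 463.3 -175.1] [100.5 157.6  97.7 162.2] [ -19.9 -111.5  162.8   69.6]
[ 465.  -172.8] [19.3 87.2 19.2 87.1] [ -12.1 -110.   167.5   70. ]
[449.  254.7] [52.2 52.2] [  28.6 -151.4]
130 (array([479.2, 182. ]), 101.1, 162.0, -67.2)
140 (array([478.6, 183.6]), 99.3, 157.1, -66.9)
150 (array([726.8, -17.1]), 22.5, 87.5, -88.6)
```

View pics/wrist0.png

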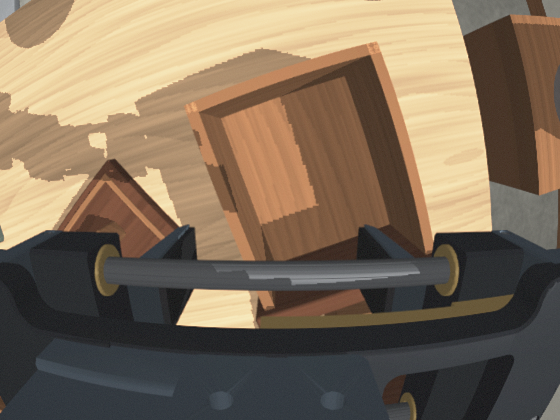

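Measured so far: front at about (464,-174) with its long axis at 69.5°, and box at about (478,182) with y at about 112°. The pad lies 78 mm along that axis, which fits the given sizes. The wrist view showed only a spare drawer and a front corner. Target tool yaw is 69.5°, so I turn first and then travel.

```bash
python3 -m inch '[{"yaw":1},{"yaw":1},{"yaw":1},{"yaw":1},{"yaw":1},{"yaw":1},{"yaw":1},{"yaw":1},{"yaw":1},{"yaw":1},{"yaw":1},{"yaw":1}]'
python3 -m inch '[{"yaw":1},{"yaw":1},{"yaw":1},{"yaw":1},{"yaw":1},{"yaw":1},{"yaw":1},{"yaw":0.34},{}]'
```

```text
invalid input
invalid input
```

```bash
python3 -m inch '[{"x":0,"y":0,"z":0,"yaw":1,"gripper":1}]'
```

```text
time_s: 0.23
ee_pos: [137.1, 558.1, 235.5]
ee_rot: [-179.9, 0.0, 161.1]
force: [0.2, 0.7, -0.3]
gripper_width: 90.8
```

```bash
python3 -m inch '[{"x":0,"y":0,"z":0,"yaw":1,"gripper":1},{"x":0,"y":0,"z":0,"yaw":1,"gripper":1},{"x":0,"y":0,"z":0,"yaw":1,"gripper":1},{"x":0,"y":0,"z":0,"yaw":1,"gripper":1},{"x":0,"y":0,"z":0,"yaw":1,"gripper":1},{"x":0,"y":0,"z":0,"yaw":1,"gripper":1},{"x":0,"y":0,"z":0,"yaw":1,"gripper":1},{"x":0,"y":0,"z":0,"yaw":1,"gripper":1},{"x":0,"y":0,"z":0,"yaw":1,"gripper":1},{"x":0,"y":0,"z":0,"yaw":1,"gripper":1}]'
python3 -m inch '[{"x":0,"y":0,"z":0,"yaw":1,"gripper":1},{"x":0,"y":0,"z":0,"yaw":1,"gripper":1},{"x":0,"y":0,"z":0,"yaw":1,"gripper":1},{"x":0,"y":0,"z":0,"yaw":1,"gripper":1},{"x":0,"y":0,"z":0,"yaw":1,"gripper":1},{"x":0,"y":0,"z":0,"yaw":1,"gripper":1},{"x":0,"y":0,"z":0,"yaw":1,"gripper":1},{"x":0,"y":0,"z":0,"yaw":1,"gripper":1},{"x":0,"y":0,"z":0,"yaw":0.34,"gripper":1}]'
python3 -m inch '[{"x":-2.86,"y":2.81,"z":0,"yaw":0,"gripper":1},{"x":-2.86,"y":2.81,"z":0,"yaw":0,"gripper":1},{"x":-2.86,"y":2.81,"z":0,"yaw":0,"gripper":1},{"x":-2.86,"y":2.81,"z":0,"yaw":0,"gripper":1},{"x":-2.86,"y":2.81,"z":0,"yaw":0,"gripper":1},{"x":-2.86,"y":2.81,"z":0,"yaw":0,"gripper":1},{"x":-2.86,"y":2.81,"z":0,"yaw":0,"gripper":1},{"x":-2.86,"y":2.81,"z":0,"yaw":0,"gripper":1},{"x":-2.86,"y":2.81,"z":0,"yaw":0,"gripper":1},{"x":-2.86,"y":2.81,"z":0,"yaw":0,"gripper":1}]'
```

```text
time_s: 1.07
ee_pos: [137.1, 558.2, 235.6]
ee_rot: [-180.0, 0.0, 111.0]
force: [-0.2, 0.1, -0.4]
gripper_width: 91.4
time_s: 1.82
ee_pos: [137.1, 558.2, 235.6]
ee_rot: [180.0, 0.0, 69.3]
force: [0.8, 0.6, 0.6]
gripper_width: 91.3
time_s: 2.65
ee_pos: [300.2, 190.3, 236.0]
ee_rot: [180.0, -0.0, 69.5]
force: [0.2, -0.7, 0.9]
gripper_width: 91.5
```

```bash
python3 -m inch '[{"x":-2.84,"y":2.81,"z":0,"yaw":0,"gripper":1},{"x":-2.84,"y":2.81,"z":0,"yaw":0,"gripper":1},{"x":-2.84,"y":2.81,"z":0,"yaw":0,"gripper":1},{"x":-2.84,"y":2.81,"z":0,"yaw":0,"gripper":1},{"x":-2.84,"y":2.81,"z":0,"yaw":0,"gripper":1},{"x":-2.84,"y":2.81,"z":0,"yaw":0,"gripper":1},{"x":-2.84,"y":2.81,"z":0,"yaw":0,"gripper":1},{"x":-2.84,"y":2.81,"z":0,"yaw":0,"gripper":1},{"x":-2.84,"y":2.81,"z":0,"yaw":0,"gripper":1},{"x":-2.84,"y":2.81,"z":0,"yaw":0,"gripper":1},{"x":0,"y":0,"z":0,"yaw":0,"gripper":1}]'
python3 - <<'E'
from workcell import cams
import cv2,numpy as np
f=cams.grab_frame("wrist");cv2.imwrite("pics/w1.png",f["pixels"][:,:,::-1]);np.savez("pics/w1.npz",**f)
E
```

```text
time_s: 3.57
ee_pos: [466.7, -178.1, 235.4]
ee_rot: [179.8, 0.1, 69.2]
force: [1.2, 1.5, 0.9]
gripper_width: 91.1
```

View pics/w1.png

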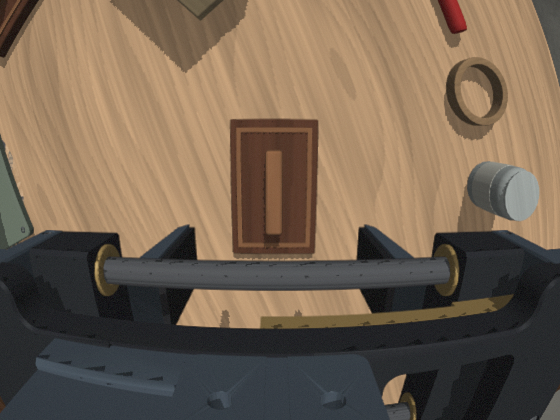

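The wrist view shows the whole front, with corners at about (231,120), (318,120), (315,253) and (233,253). The pull top runs from (266,151) to (281,235).

Run:
```python
from h import *
f=load("pics/w1.npz")
R=cv2.Rodrigues(f["rvec"])[0];print("cam",-R.T@f["tvec"].ravel())
def q(L,z):
    p=plane(f,L,z,True);m=p.mean(0);e=p-np.roll(p,1,0)
    print(np.round(m,1),np.round(np.hypot(*e.T),1),np.round(np.degrees(np.arctan2(e[:,1],e[:,0])),1))
q([(231,120),(318,120),(315.5,253),(233,253)],16)
q([(266,151),(281,151),(281,235),(265,234)],50)
```

```text
cam [ 489.8540275  -115.67277133  384.19304748]
[ 466.7 -173.2] [157.8  97.9 157.8 100.3] [  68.6  -20.9 -110.5  159.2]
[ 465.8 -172.5] [88.6 15.3 89.8 17.3] [  68.1  -20.9 -110.6  155.4]
```

```bash
python3 -m inch '[{"x":0.45,"y":-0.25,"z":3,"yaw":0,"gripper":1},{"x":0,"y":0,"z":3,"yaw":0,"gripper":1},{"x":0,"y":0,"z":3,"yaw":0,"gripper":1},{"x":0,"y":0,"z":3,"yaw":0,"gripper":1},{"x":0,"y":0,"z":3,"yaw":0,"gripper":1},{"x":0,"y":0,"z":2,"yaw":0,"gripper":1},{"x":0,"y":0,"z":0,"yaw":0,"gripper":1}]'
python3 -m inch '[{"x":0,"y":0,"z":1,"yaw":0,"gripper":1},{"x":0,"y":0,"z":1,"yaw":0,"gripper":1},{"x":0,"y":0,"z":0,"yaw":0,"gripper":1},{"x":0,"y":0,"z":0,"yaw":0,"gripper":1}]'
```

```text
time_s: 4.2
ee_pos: [459.6, -164.8, 62.4]
ee_rot: [-179.4, -0.0, 69.6]
force: [0.2, 0.0, -0.3]
gripper_width: 90.9
time_s: 4.53
ee_pos: [463.3, -166.7, 46.8]
ee_rot: [180.0, -0.0, 69.5]
force: [-0.8, 0.0, 1.0]
gripper_width: 90.9
```

```bash
python3 -m inch '[{"x":-0.45,"y":0.45,"z":0,"yaw":0,"gripper":1},{"x":0,"y":0,"z":0.4,"yaw":0,"gripper":1},{"x":0,"y":0,"z":0,"yaw":0,"gripper":1},{"x":0,"y":0,"z":0,"yaw":0,"gripper":1},{"x":0,"y":0,"z":0,"yaw":0,"gripper":1}]'
```

```text
time_s: 4.95
ee_pos: [465.8, -173.0, 42.1]
ee_rot: [180.0, -0.0, 69.5]
force: [0.1, -0.1, 1.0]
gripper_width: 91.4
```

```bash
python3 -m inch '[{"x":0,"y":0,"z":0,"yaw":0,"gripper":-1},{"x":0,"y":0,"z":0,"yaw":0,"gripper":-1},{"x":0,"y":0,"z":0,"yaw":0,"gripper":-1},{"x":0,"y":0,"z":0,"yaw":0,"gripper":-1},{"x":0,"y":0,"z":0,"yaw":0,"gripper":-1},{"x":0,"y":0,"z":0,"yaw":0,"gripper":-1},{"x":0,"y":0,"z":0,"yaw":0,"gripper":-1},{"x":0,"y":0,"z":0,"yaw":0,"gripper":-1},{"x":0,"y":0,"z":0,"yaw":0,"gripper":-1},{"x":0,"y":0,"z":0,"yaw":0,"gripper":-1},{"x":0,"y":0,"z":0,"yaw":0,"gripper":-1},{"x":0,"y":0,"z":0,"yaw":0,"gripper":-1}]' 40
python3 -m inch '[{"x":0,"y":0,"z":0,"yaw":0,"gripper":-1},{"x":0,"y":0,"z":0,"yaw":0,"gripper":-1},{"x":0,"y":0,"z":0,"yaw":0,"gripper":-1}]'
```

```text
time_s: 5.95
ee_pos: [465.9, -173.0, 41.9]
ee_rot: [180.0, -0.0, 69.5]
force: [0.3, 0.2, -0.3]
gripper_width: 17.6
time_s: 6.2
ee_pos: [465.9, -173.0, 41.9]
ee_rot: [180.0, -0.0, 69.5]
force: [-0.4, 0.3, 0.4]
gripper_width: 17.9
```

Gripped at 17.9 mm, as the pull's 18 mm width requires. Lifting and carrying.

```bash
python3 -m inch '[{"x":0,"y":0,"z":-1,"yaw":0,"gripper":-1},{"x":0,"y":0,"z":-2,"yaw":0,"gripper":-1},{"x":0,"y":0,"z":-3,"yaw":0,"gripper":-1},{"x":0,"y":0,"z":-3,"yaw":0,"gripper":-1},{"x":0,"y":0,"z":-3,"yaw":0,"gripper":-1},{"x":0,"y":0,"z":-3,"yaw":0,"gripper":-1},{"x":0,"y":0,"z":-3,"yaw":0,"gripper":-1},{"x":0,"y":0,"z":-2,"yaw":0,"gripper":-1},{"x":0,"y":0,"z":0,"yaw":0,"gripper":-1},{"x":0,"y":0,"z":0,"yaw":0,"gripper":-1}]'
python3 -m inch '[{"x":1.63,"y":-0.51,"z":0,"yaw":0,"gripper":-1},{"x":3.26,"y":-1.02,"z":0,"yaw":0,"gripper":-1},{"x":3.26,"y":-1.02,"z":0,"yaw":0,"gripper":-1},{"x":3.26,"y":-1.02,"z":0,"yaw":0,"gripper":-1},{"x":3.26,"y":-1.02,"z":0,"yaw":0,"gripper":-1},{"x":3.26,"y":-1.02,"z":0,"yaw":0,"gripper":-1},{"x":3.26,"y":-1.02,"z":0,"yaw":0,"gripper":-1},{"x":3.26,"y":-1.02,"z":0,"yaw":0,"gripper":-1},{"x":3.26,"y":-1.02,"z":0,"yaw":0,"gripper":-1},{"x":3.26,"y":-1.02,"z":0,"yaw":0,"gripper":-1},{"x":1.63,"y":-0.51,"z":0,"yaw":0,"gripper":-1}]'
python3 -m inch '[{"x":0,"y":0,"z":0,"yaw":-0.85,"gripper":-1},{"x":0,"y":0,"z":0,"yaw":-0.85,"gripper":-1},{"x":0,"y":0,"z":0,"yaw":-0.85,"gripper":-1},{"x":0,"y":0,"z":0,"yaw":-0.85,"gripper":-1},{"x":0,"y":0,"z":0,"yaw":-0.85,"gripper":-1},{"x":0,"y":0,"z":0,"yaw":-0.85,"gripper":-1},{"x":0,"y":0,"z":0,"yaw":-0.85,"gripper":-1},{"x":0,"y":0,"z":0,"yaw":-0.85,"gripper":-1},{"x":0,"y":0,"z":0,"yaw":-0.85,"gripper":-1},{"x":0,"y":0,"z":0,"yaw":-0.85,"gripper":-1},{"x":0,"y":0,"z":0,"yaw":0,"gripper":-1},{"x":0,"y":0,"z":0,"yaw":0,"gripper":-1}]'
python3 - <<'E'
from workcell import cams
import cv2,numpy as np
f=cams.grab_frame("wrist");np.savez("pics/w2.npz",**f);g=cams.grab_frame("top");np.savez("pics/t2.npz",**g)
a=f["pixels"][:,:,::-1];b=g["pixels"][150:270,110:270,::-1]
cv2.imwrite("pics/w2.png",a)
E
```

```text
time_s: 7.03
ee_pos: [465.7, -172.9, 242.6]
ee_rot: [179.9, -0.0, 69.5]
force: [-0.4, 0.0, -2.9]
gripper_width: 17.7
time_s: 7.95
ee_pos: [483.0, 171.2, 239.5]
ee_rot: [-179.7, 0.1, 69.6]
force: [-0.3, 0.4, -3.1]
gripper_width: 18.1
time_s: 8.95
ee_pos: [483.4, 167.8, 240.1]
ee_rot: [-179.8, -0.0, 111.9]
force: [-0.2, 0.1, -2.5]
gripper_width: 17.9
```

View pics/w2.png

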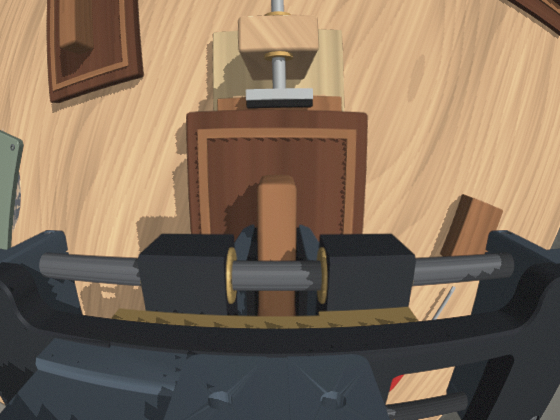

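The wrist view shows the front held square: far edge (188,113) to (366,113). The box's far edge appears just beyond it, (218,98) to (342,97), and the pad top at (247–313, 90–97).

Run:
```python
from h import *
f=load("pics/w2.npz")
def q(n,L,z):
    p=plane(f,L,z,True);e=p[1]-p[0];m=p.mean(0);yw=np.degrees(np.arctan2(e[1],e[0]))+90
    print(n,np.round(m,1),"len",round(np.hypot(*e),1),"ydir",round(yw,1));return m
u=lambda a:np.array([np.cos(np.radians(a)),np.sin(np.radians(a))])
a=q("front edge",[(188,113),(366,113)],214.5);print("front c",a-80*u(112))
b=q("box edge",[(218,98),(342,97)],128);print("box c",b-80*u(112))
c=q("pad face top",[(247,97),(313,95.5)],143);print("box c",c-70*u(112))
d=q("post top front",[(240,51),(317,50)],150);print("box c from post",d-112*u(112))
# zoom
im=f["pixels"][0:130,170:390,::-1];cv2.imwrite("pics/z2.png",cv2.resize(im,None,fx=3.6,fy=3.6,interpolation=cv2.INTER_CUBIC))
```

```text
front edge [454.5 241.7] len 96.7 ydir 111.9
front c [484.41889454 167.50144365]
box edge [449.8 259.5] len 99.4 ydir 112.5
box c [479.75219724 185.32783472]
pad face top [450.2 257.9] len 49.4 ydir 113.3
box c [476.45973125 193.04225164]
post top front [436.4 289.4] len 56.5 ydir 112.7
box c from post [478.34098106 185.58450569]
```

View pics/z2.png

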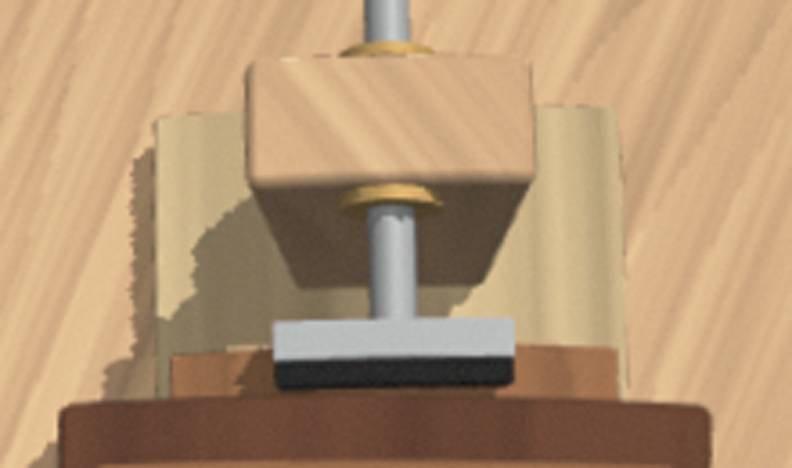

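Relative to the box, the front is about 2 mm to -x, 17 mm to -y (before the pad, as intended) and 0.5° short in yaw. I correct that and lower to 10 mm above, then recheck.

```bash
python3 -m inch '[{"x":0,"y":0.17,"z":2,"yaw":-0.1,"gripper":-1},{"x":0,"y":0,"z":2,"yaw":0,"gripper":-1},{"x":0,"y":0,"z":1,"yaw":0,"gripper":-1},{"x":0,"y":0,"z":1,"yaw":0,"gripper":-1},{"x":0,"y":0,"z":0,"yaw":0,"gripper":-1},{"x":0,"y":0,"z":0,"yaw":0,"gripper":-1},{"x":0,"y":0,"z":0,"yaw":0,"gripper":-1}]'
python3 - <<'E'
from workcell import cams
import cv2,numpy as np
f=cams.grab_frame("wrist");np.savez("pics/w3.npz",**f)
im=f["pixels"][0:150,150:410,::-1];cv2.imwrite("pics/z3.png",cv2.resize(im,None,fx=3,fy=3,interpolation=cv2.INTER_CUBIC))
E
```

```text
time_s: 9.63
ee_pos: [486.7, 169.0, 182.8]
ee_rot: [179.9, 0.0, 112.5]
force: [0.4, 0.1, -1.9]
gripper_width: 17.6
```

View pics/z3.png

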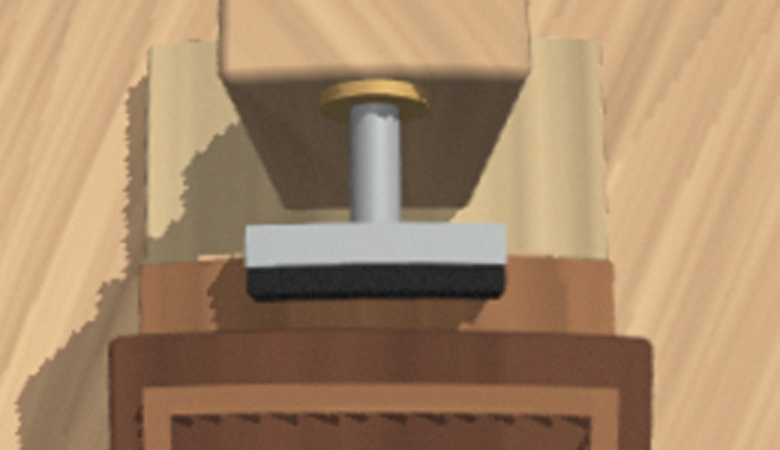

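In this crop the front's far edge runs (112,340)–(652,340), the box edge (141,262)–(613,262), the post's edge (222,80)–(528,80) and the pad (247–506, bottom 298).

Run:
```python
from h import *
from workcell import telemetry
print(telemetry.state()["ee_pos"])
f=load("pics/w3.npz")
A=112.5;uy=np.array([np.cos(np.radians(A)),np.sin(np.radians(A))]);ux=np.array([uy[1],-uy[0]])
def q(n,L,z,off):
    L=[(150+(x+.5)/3-.5,(y+.5)/3-.5) for x,y in L]
    p=plane(f,L,z,True);e=p[1]-p[0];m=p.mean(0)-off*uy
    print(n,"centre",np.round(m,1),"ux,uy",np.round([m@ux,m@uy],1),"len",round(np.hypot(*e),1),"ydir",round(np.degrees(np.arctan2(e[1],e[0]))+90,1))
q("front",[(112,340),(652,340)],157,80)
q("box",[(141,262),(613,262)],128,80)
q("pad top",[(247,264),(506,264)],143,70)
q("pad bot",[(249,298),(504,298)],131,70)
q("post",[(222,80),(528,80)],150,112)
```

```text
[486.73086178 168.97197547 182.96102942]
front centre [487.7 168.7] ux,uy [515.2 -30.7] len 97.9 ydir 112.5
box centre [479.7 185.6] ux,uy [514.2 -12.1] len 99.1 ydir 112.4
pad top centre [477.2 191.3] ux,uy [514.1  -5.9] len 49.7 ydir 112.4
pad bot centre [479.3 186.4] ux,uy [514.1 -11.2] len 52.0 ydir 112.4
post centre [479.3 185.6] ux,uy [513.9 -11.9] len 57.6 ydir 112.4
```

Consistent: lateral error +1 mm, yaw error 0.1°, and 18.6 mm before flush. Correcting, then lowering to contact.

```bash
python3 -m inch '[{"x":0,"y":-0.1,"z":0.5,"yaw":0,"gripper":-1},{"x":0,"y":0,"z":0.4,"yaw":0,"gripper":-1},{"x":0,"y":0,"z":0.2,"yaw":0,"gripper":-1},{"x":0,"y":0,"z":0,"yaw":0,"gripper":-1},{"x":0,"y":0,"z":0,"yaw":0,"gripper":-1}]'
python3 -m inch '[{"x":0,"y":0,"z":0.1,"yaw":0,"gripper":-1},{"x":0,"y":0,"z":0,"yaw":0,"gripper":-1},{"x":0,"y":0,"z":0,"yaw":0,"gripper":-1}]'
python3 -m inch '[{"x":0,"y":0,"z":0.1,"yaw":0,"gripper":-1},{"x":0,"y":0,"z":0,"yaw":0,"gripper":-1},{"x":0,"y":0,"z":0,"yaw":0,"gripper":-1}]'
```

```text
time_s: 10.1
ee_pos: [485.0, 168.3, 170.8]
ee_rot: [-180.0, -0.0, 112.5]
force: [0.4, 0.8, -2.1]
gripper_width: 17.5
time_s: 10.35
ee_pos: [485.2, 168.4, 170.0]
ee_rot: [180.0, -0.0, 112.5]
force: [-0.8, 0.0, -3.1]
gripper_width: 17.7
time_s: 10.6
ee_pos: [485.3, 168.4, 169.9]
ee_rot: [179.9, -0.0, 112.5]
force: [-1.5, -0.4, 5.8]
gripper_width: 17.6
```

Landed: z force up about 8 N at the expected height. Easing slightly, then sliding toward the pad.

```bash
python3 -m inch '[{"x":0,"y":0,"z":0,"yaw":0,"gripper":-1},{"x":0,"y":0,"z":0,"yaw":0,"gripper":-1},{"x":0,"y":0,"z":-0.03,"yaw":0,"gripper":-1},{"x":0,"y":0,"z":0,"yaw":0,"gripper":-1}]'
python3 -m inch '[{"x":0.2,"y":0,"z":0,"yaw":0,"gripper":-1},{"x":0.2,"y":0,"z":0,"yaw":0,"gripper":-1},{"x":0.2,"y":0,"z":0,"yaw":0,"gripper":-1},{"x":0,"y":0,"z":0,"yaw":0,"gripper":-1},{"x":0,"y":0,"z":0,"yaw":0,"gripper":-1}]'
for i in 1; do python3 -m inch '[{"x":0.2,"y":0,"z":0,"yaw":0,"gripper":-1},{"x":0,"y":0,"z":0,"yaw":0,"gripper":-1},{"x":0,"y":0,"z":0,"yaw":0,"gripper":-1}]'; done
python3 -m inch '[{"x":0.2,"y":0,"z":0,"yaw":0,"gripper":-1},{"x":0,"y":0,"z":0,"yaw":0,"gripper":-1},{"x":0,"y":0,"z":0,"yaw":0,"gripper":-1}]'
python3 -m inch '[{"x":0.2,"y":0,"z":0,"yaw":0,"gripper":-1},{"x":0,"y":0,"z":0,"yaw":0,"gripper":-1},{"x":0,"y":0,"z":0,"yaw":0,"gripper":-1}]'
```

```text
time_s: 10.93
ee_pos: [485.3, 168.4, 169.9]
ee_rot: [180.0, -0.0, 112.5]
force: [-1.9, -0.2, 5.6]
gripper_width: 18.1
time_s: 11.35
ee_pos: [484.1, 173.6, 170.0]
ee_rot: [179.8, 0.1, 112.5]
force: [3.7, -3.9, 5.2]
gripper_width: 18.0
time_s: 11.6
ee_pos: [483.3, 175.4, 170.0]
ee_rot: [179.8, 0.1, 112.5]
force: [2.3, -4.1, 6.1]
gripper_width: 17.7
time_s: 11.85
ee_pos: [482.7, 177.1, 170.0]
ee_rot: [179.8, 0.1, 112.5]
force: [2.5, -4.9, 5.5]
gripper_width: 17.9
time_s: 12.1
ee_pos: [482.1, 178.5, 170.0]
ee_rot: [179.8, 0.2, 112.6]
force: [4.0, -5.6, 7.0]
gripper_width: 18.0
```

Pad contact has begun: push force is rising above about 4.6 N of friction. Continuing about 8 mm.

```bash
python3 -m inch '[{"x":0.2,"y":0,"z":0,"yaw":0,"gripper":-1},{"x":0.2,"y":0,"z":0,"yaw":0,"gripper":-1},{"x":0,"y":0,"z":0,"yaw":0,"gripper":-1},{"x":0,"y":0,"z":0,"yaw":0,"gripper":-1}]'
python3 -m inch '[{"x":0.2,"y":0,"z":0,"yaw":0,"gripper":-1},{"x":0.2,"y":0,"z":0,"yaw":0,"gripper":-1},{"x":0,"y":0,"z":0,"yaw":0,"gripper":-1},{"x":0,"y":0,"z":0,"yaw":0,"gripper":-1}]'
python3 - <<'E'
from workcell import cams,telemetry
import cv2,numpy as np
f=cams.grab_frame("wrist");np.savez("pics/w4.npz",**f);g=cams.grab_frame("top");np.savez("pics/t4.npz",**g)
im=f["pixels"][0:150,150:410,::-1];cv2.imwrite("pics/z4.png",cv2.resize(im,None,fx=3,fy=3,interpolation=cv2.INTER_CUBIC))
print(telemetry.state())
E
```

```text
time_s: 12.43
ee_pos: [480.9, 181.5, 170.2]
ee_rot: [179.8, 0.3, 112.6]
force: [3.5, -7.9, 6.9]
gripper_width: 17.8
time_s: 12.77
ee_pos: [479.8, 184.4, 170.3]
ee_rot: [179.8, 0.4, 112.6]
force: [5.9, -11.4, 6.6]
gripper_width: 17.5
{'time_s': 12.8667, 'qpos': array([ 19.96515106,  15.81190593, 103.43490244,  -0.42456313,
        60.54977036,  -2.46008892]), 'qvel': array([-0.02627478,  0.10150763, -0.14267005,  0.02234007,  0.08645557,
        0.05004187]), 'effort': array([ 6.02939352e+00, -3.33035839e+01, -1.82906878e+01,  3.28464679e+00,
       -1.50303467e-02,  2.93259490e-01]), 'ee_pos': array([479.78038477, 184.37741   , 170.3312566 ]), 'ee_rot': array([179.81333689,   0.37880172, 112.63271119]), 'force': array([  4.95785019, -11.3435583 ,   6.8979775 ]), 'torque': array([-1.86639834, -0.42825016,  0.2615977 ]), 'gripper_width': 17.99812562714965}
```

View pics/z4.png

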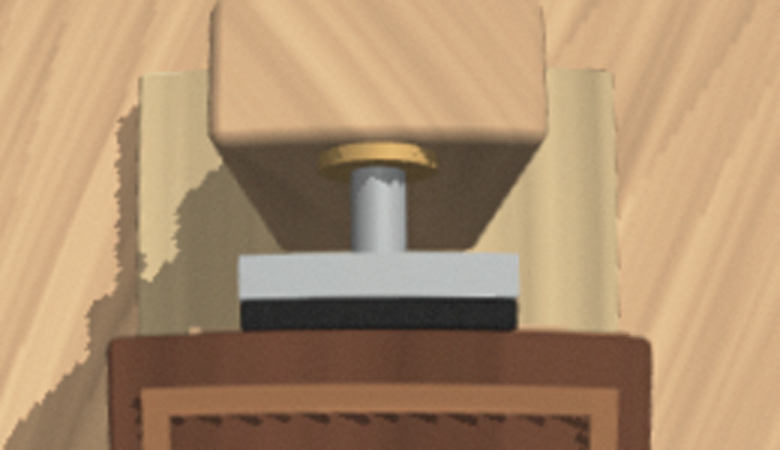

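The front sits against the pad and square to it; its edge (112–652, y≈340) is unmoved in the gripper, so there is no slip. Push is 12.4 N minus about 4.5 N friction, so about 8 N on the pad, and position is about 1.8 mm short of flush. Both call for 2 mm more.

```bash
python3 -m inch '[{"x":0.12,"y":0,"z":0,"yaw":0,"gripper":-1},{"x":0.1,"y":0,"z":0,"yaw":0,"gripper":-1},{"x":0,"y":0,"z":0,"yaw":0,"gripper":-1},{"x":0,"y":0,"z":0,"yaw":0,"gripper":-1},{"x":0,"y":0,"z":0,"yaw":0,"gripper":-1},{"x":0,"y":0,"z":0,"yaw":0,"gripper":-1},{"x":0,"y":0,"z":0,"yaw":0,"gripper":-1},{"x":0,"y":0,"z":0,"yaw":0,"gripper":-1}]'
python3 - <<'E'
from workcell import cams,telemetry
from h import *
f=cams.grab_frame("scene");np.savez("pics/s5.npz",**f)
im=f["pixels"][110:250,300:440,::-1];cv2.imwrite("pics/z5.png",cv2.resize(im,None,fx=4.2,fy=4.2,interpolation=cv2.INTER_CUBIC))
f=cams.grab_frame("wrist");np.savez("pics/w5.npz",**f)
A=112.4;uy=np.array([np.cos(np.radians(A)),np.sin(np.radians(A))]);ux=np.array([uy[1],-uy[0]])
s=telemetry.state();p=s["ee_pos"][:2];F=s["force"][:2];print("rel box ux,uy (front)",p@ux+.8-514.1,p@uy-.5+12,"push",-F@uy,s["force"][2],s["ee_rot"])
E
```

```text
time_s: 13.53
ee_pos: [479.2, 185.8, 170.4]
ee_rot: [179.8, 0.5, 112.7]
force: [5.8, -13.1, 7.2]
gripper_width: 17.6
rel box ux,uy (front) 0.541659108393219 0.6570765148842863 push 14.502143233065057 8.100717238988054 [179.80776251   0.45932985 112.65668112]
```

View pics/z5.png

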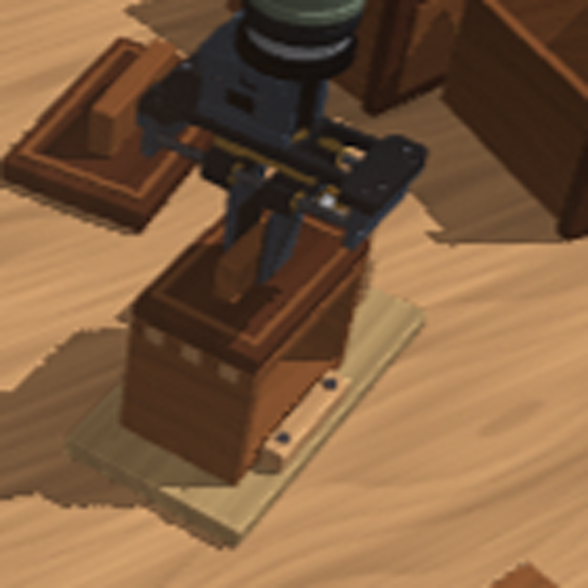

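The scene view shows the front flush on the box and still gripped. Against the box it is +0.5 mm sideways, about 0 along, and within 0.3° in yaw. The push is 14.5 N, less about 4.5 N friction, so about 10 N on the pad. Handing in.

```bash
python3 -c "
from workcell import env,telemetry
print(env.job_done());s=telemetry.state();print(s['time_s'],s['ee_pos'],s['force'],s['gripper_width'])"
```

```text
the job is handed in; nothing more can be done
None
the job is handed in; nothing more can be done
```

The job is handed in. I gripped the smallest drawer front by its pull, laid it square on the box, and slid it against the sprung stop. The arm was still holding it there, gripping with 40 N, about 13.5 s in.

Last checks before hand-in:
- **Fit:** the front was about 0.5 mm off sideways and about 0 mm off along the push. Yaw was within 0.3° and tool tilt about 0.5° (0.009 rad). The scene picture showed it flush on the visible sides.
- **Push on the pad:** about 10 N. This is inferred from 14.5 N at the wrist less about 4.5 N of sliding friction, and it agrees with about 10 mm of pad travel.
- **Grip:** the opening was 17.6 mm on the 18 mm pull, and an earlier wrist picture showed no slip.

**Disagreement:** the top and wrist cameras differed by about 3 mm on where the box stands. I used the wrist view for position and let the push force confirm it.

**Not checked:**
- A last state read after hand-in was refused, so nothing was measured during the final second.
- I did not measure the bystanders again at the end; the moves stayed clear of them.

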